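# Travel test of a spare belt tensioner

### The job

Test the spare belt tensioner: slide the yellow pointer gently back down the scale until it rests against the tensioner arm, then push the arm by its blue block through its whole travel until you feel it firmly on its hidden rubber stop (never over 25 N on arm or pointer), and ease it back to rest without letting it snap. Only the arm may carry the pointer up the scale. Read where the pointer was left and push the white verdict slider all the way to its green end if the pointer stands in the green part of the scale, or to its red end if it stands in the red; do not disturb the other things.

Things in the scene. Friction and masses are not known exactly. Their poses are not given: they have to be found in the camera images.
- test_plate: Grey steel plate 300 x 280 x 12 mm fixed flat on the bench, with the tensioner and a curved red and green scale on it. Origin at the centre of its underside, x and y along its edges, z up; the tensioner's pivot stands at x = -95 mm, y = 0 of it.
- tensioner_cover: Fixed round aluminium housing of the tensioner, 90 mm across, 42 mm high, on the plate. Origin on the vertical pivot axis at the plate's top (12 mm over the bench), z up; x points along the arm's centre line at rest. A rubber stop hidden inside ends the arm's travel somewhere from 0.38 to 0.72 rad, different each time; it yields about 0.4 mm per N at the blue block.
- tensioner_arm (a joint): Angle (rad) of the sprung arm about the cover's axis: 0 at rest, growing counterclockwise seen from above as it is pushed. At the blue block spring and pointer together take about 4 N at first, 7 N at 0.38 rad, 10 N at 0.72 rad; more is the stop. Firm on the stop: 4 N or more beyond the spring for 0.5 s, so 15 N in all is right anywhere; over 25 N is forcing, return over 2.5 rad/s a snap.
- push_face (a point): Centre of the clockwise side face of the blue block, the face to push: 153 mm from the axis, 9 mm clockwise of the arm's centre line, 23 mm above the plate. The block at the arm's end is 30 mm along the arm, 18 mm wide, 6 to 40 mm above the plate; inward of it a black pulley, 52 mm across, is centred 88 mm from the axis. Let go while pressed, the arm snaps back.
- max_pointer (a joint): Angle (rad) of the yellow drag pointer, on the same axis above the arm; it stays where left (friction 1 N at its post). 0 = against the counterclockwise side of the resting arm; pushed by the arm it reads the arm's angle within 0.01. Below 0.55 is red on the scale, above is green (within 0.02 of the border either verdict will do); white ticks every 0.05. Starts high in the green, an old reading.
- pointer_post (a point): On the axis of the pointer's upright yellow post, 12 mm thick, 5 to 60 mm above the plate, 185 mm from the pivot axis; this point is 35 mm above the plate. With equal readings it stands 0.085 rad counterclockwise of the arm's centre line. It takes at most 25 N, push or grip. The pointer's bar runs from axis to post 49 to 53 mm above the plate, with a catch hanging just ahead of the blue block.
- needle_tip (a point): Tip of the thin yellow needle at the foot of the pointer, over the scale: 213 mm from the axis, 6 mm above the plate. The scale is the curved band 206 to 226 mm from the axis.
- verdict_track: Fixed grey track 170 x 60 x 14 mm on the bench, origin at the centre of its underside; x runs along it from its red end (-x) to its green end (+x).
- verdict_slide (a joint): Position (m) of the white slider along the track: -0.045 hard at the red end, +0.045 hard at the green end, starts near the middle; friction 1.5 N. Fully home is within 7 mm of the end.
- verdict_knob (a point): Centre of the white slider block, 20 mm along the track, 34 mm across, from 15 to 51 mm above the bench; the point is 33 mm above the bench.
- spare_pulley: Bystander: loose black pulley 48 mm across, 22 mm high, lying on a corner of the plate. Origin at the centre of its underside.
- stock_bin: Bystander: loose yellow picking bin 80 x 140 x 55 mm. Origin at the centre of its underside.
- spray_can: Bystander: loose spray can 66 mm across, 170 mm high. Origin at the centre of its underside.
- abrasive_roll: Bystander: loose brown roll 90 mm across, 50 mm high. Origin at the centre of its underside.

How it is judged:
By the outcome, as a careful person would: the job done as asked, in the order asked, and still so for the second after the job is handed in, with the robot touching nothing.
It also fails if it takes over 72 s, if anything falls off the work surface, if the arm or the gripper's body presses on something with over 40 N, if the wrist force passes 120 N, or if a joint passes its speed limit or range.

### The arm

A 7-joint arm with a two-finger parallel gripper is mounted at the origin on the work surface. World frame = base frame: x ahead of the robot, y to its left, z up, the work surface at z = 0. Lengths are in m, angles in rad, forces in N, time in s.
With the tool pointing down it reaches from about 0.425 to 0.875 m from the base axis. Payload 4.7 kg.
Tool frame: the origin (TCP) lies midway between the tips of the shut fingers; the grasp point (between the pads) lies 19 mm behind it; z points along the fingers, y is the line along which they close (so a half turn about z gives the same grasp; the last joint's range is limited). The gripper opens to 87 mm and grips with 3 to 60 N. Pads are 19 mm wide; open, the fingers measure 117 mm over their backs; the gripper's body (75 mm by 190 mm) begins 51 mm behind the grasp point.
Start: joints at [1.273, 0.321, -0.07, 1.45, 0.023, 1.371, -0.057], TCP at [0.199, -0.619, 0.223] pointing down, gripper open.
Joint ranges: [-2.86, 2.86], [-0.3, 2.09], [-1.38, 1.24], [0.06, 2.45], [-1.56, 4.7], [0.09, 2.05], [-2.69, 2.69]. Speed limits (rad/s): [2.57, 2.57, 3.14, 3.14, 3.14, 3.14, 3.14].

### API

Orientations are given as a rotation vector (axis times angle).
In Python, from bench import ctrl gives the robot as it stands. The module is installed in compiled form; this text tells all that it offers.
- The arm moves only by the shell command python3 -m handwheel 'ROWS' [FORCE]. ROWS is JSON, a list of rows, each a list of 7 numbers: the finger opening in m, from 0 to 0.087, then the shift along the tool's x, y, z in m, then the turn, a rotation vector about the tool's x, y, z in degrees. A call has 1 to 12 rows; each row shifts and turns the commanded pose from where the row before left it, along the tool's axes as they then stand; what a row does not reach is not made up. A row lasts 1/8 s, in which the tool goes at most 62.5 mm and 10.7 degrees, less where a joint would pass 70% of its speed; a pose out of reach is approached as far as the arm can. A call is refused whole if a number of a shift passes 0.0625 or a number of a turn 10.7, either way. A call with a gripper value outside its range is refused whole. The fingers move at their own pace and stop on an object; FORCE is the grip in N (left out, the last holds). Time passes only in rows, so rows that do not move let the fingers close. It gives the time, the measured TCP pose, the force, the opening and the grip force at its end, in the units of the state.
- ctrl.get_state(): the state, without advancing time (a new reading comes with each control period).
- ctrl.get_image(name): name is "scene" or "top" or "wrist"; returns (picture, depth): 384x512x3 uint8, blue, green, red; 384x512 float32, m along the optical axis (not along the pixel's ray), 0 where there is no reading.
- ctrl.camera_info(name): a dict with "intrinsics" (3x3 intrinsics, pixels), "R" (3x3) and "t" (3): a world point X has camera coordinates R X + t. Camera axes: x right, y down, z forward; pixel columns grow to the right and rows downward; lengths in m; the calibration is good to about 2 mm. A picture is of the moment at which its call begins: read the wrist's pose just before it. camera_info takes no time and is no camera call; for the wrist camera it gives the pose at the moment of the call.
- ctrl.close_job(): hands the job in; it is judged then, once.
The state is a dict: "time": time; "joint_positions": joint angles; "qd": joint speeds; "joint_torque": joint torques, N m; "position": TCP position; "tool_rot": TCP orientation; "ft_force": force on the tool from outside, world axes, zero at the start; "torque": the same for the moment, N m; "grip_width": opening from 0.0 (shut) to 1.0 (fully open); "grip_force": force on a finger pad.
Only numpy, scipy, OpenCV 4.12 (cv2) and the standard library are available. Lean on these libraries where they do the work, as an engineer would, in place of code of your own. Each camera call takes 0.05 s, during which the arm holds its last target. There are 200 camera calls.

## Working session

There is one attempt and no reset: what is moved stays moved. The work goes in short steps, Python scripts to look and compute and a shell command to move; the robot and the scene stay as the last step left them, time stands still between calls to the robot, and variables do not carry over. Pictures are saved under pics/ and viewed, at most 10 in all, crops included, and the job is handed in when it is done.

```bash
mkdir -p pics
python3 - <<'E'
from bench import ctrl
import cv2,numpy as np
s=ctrl.get_state();print(s)
for n in("scene","top"):
    im,d=ctrl.get_image(n);c=ctrl.camera_info(n);print(n,c)
    cv2.imwrite(f"pics/{n}0.png",im);np.savez(f"pics/{n}0.npz",im=im,d=d,K=c["intrinsics"],R=c["R"],t=c["t"])
E
```

```text
{'time': 0.0, 'joint_positions': array([ 1.2731435 ,  0.32181787, -0.0700478 ,  1.45166501,  0.0226296 ,
        1.37078005, -0.05690592]), 'qd': array([-0.00169155, -0.00087952,  0.00034212,  0.00099099, -0.00054973,
        0.00013651,  0.00114646]), 'joint_torque': array([-3.68076428e-05, -4.91286743e+01, -4.03736159e-01, -3.12525916e+01,
       -6.39309688e-02,  4.39349189e-02,  1.87468809e-04]), 'position': array([ 0.199127  , -0.61817743,  0.22146957]), 'tool_rot': array([-3.10169172e+00, -4.87427312e-01,  6.71616054e-04]), 'ft_force': array([-0.41172716, -0.42001301,  0.95385151]), 'torque': array([-0.04213323,  0.0042044 , -0.00020642]), 'grip_force': 0.0, 'grip_width': 1.0005828216821344}
scene {'intrinsics': array([[382.05627903,   0.        , 256.14033943],
       [  0.        , 382.05627903, 189.5519993 ],
       [  0.        ,   0.        ,   1.        ]]), 'R': array([[ 3.08198495e-01,  9.51322058e-01,  1.73059469e-04],
       [ 5.67876782e-01, -1.83828303e-01, -8.02323573e-01],
       [-7.63236299e-01,  2.47373194e-01, -5.96889315e-01]]), 't': array([-0.116461  , -0.27500358,  1.57645669])}
top {'intrinsics': array([[430.91466774,   0.        , 258.57569877],
       [  0.        , 430.91466774, 195.83365548],
       [  0.        ,   0.        ,   1.        ]]), 'R': array([[-0.01768038, -0.9998421 ,  0.00178089],
       [-0.98187834,  0.01702654, -0.18874591],
       [ 0.18868579, -0.00508572, -0.98202434]]), 't': array([-0.03900031,  0.56915344,  1.03740101])}
```

View pics/top0.png

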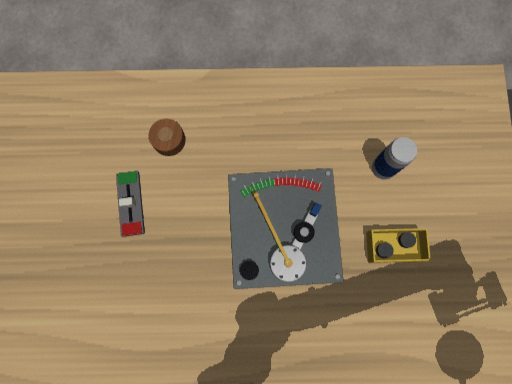

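View pics/scene0.png

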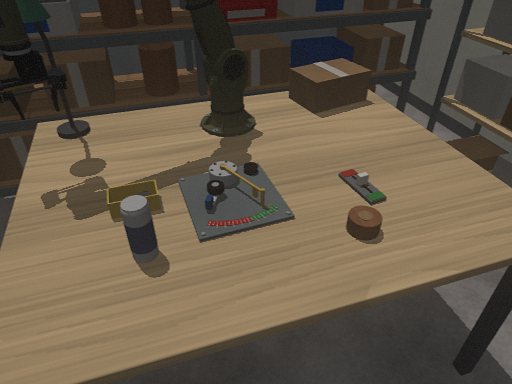

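The top view shows the plate with the pivot at about (288,263), the blue block at (315,209), the pointer post at (256,194), and the verdict track from green (127,178) to red (131,229) with its knob at (126,202). The scene view agrees. Next I'll measure these.

```bash
cat > h.py <<'E'
import cv2,numpy as np
from bench import ctrl
def grab(n):
    im,d=ctrl.get_image(n);c=ctrl.camera_info(n);return dict(im=im,d=d,K=c["intrinsics"],R=c["R"],t=c["t"])
def ray(c,uv,z):
    uv=np.atleast_2d(uv).astype(float);C=-c["R"].T@c["t"]
    D=(np.c_[uv,np.ones(len(uv))]@np.linalg.inv(c["K"]).T)@c["R"]
    return (C+D*((z-C[2])/D[:,2])[:,None])[:,:2]
def hsv(c,lo,hi,box):
    m=cv2.inRange(cv2.cvtColor(c["im"],cv2.COLOR_BGR2HSV),np.array(lo),np.array(hi))
    k=np.zeros_like(m);u0,v0,u1,v1=box;k[v0:v1,u0:u1]=m[v0:v1,u0:u1];return k
def cen(m): v,u=np.nonzero(m);return np.array([u.mean(),v.mean()]),len(u),(u.min(),v.min(),u.max(),v.max())
E
python3 - <<'E'
from h import *
c=dict(np.load("pics/top0.npz"))
P=ray(c,[[229,175],[332,169],[342,283],[234,289]],.012);print("plate corners",P.round(3).tolist())
m=hsv(c,(0,0,150),(180,60,255),(265,240,312,285));m=cv2.morphologyEx(m,cv2.MORPH_CLOSE,np.ones((7,7)));q,n,b=cen(m);print("cover",q,n,b,ray(c,q,.054),ray(c,[(b[0]+b[2])/2,(b[1]+b[3])/2],.054))
for nm,lo,hi,box,z in[("blue",(100,120,20),(130,255,255),(300,195,325,220),.052),("yellow",(15,120,120),(35,255,255),(245,180,295,270),.065),
 ("green",(40,100,40),(80,255,255),(110,165,145,200),.014),("red",(0,150,60),(8,255,255),(110,215,150,240),.014),("knob",(0,0,150),(180,60,255),(112,190,145,215),.051)]:
    m=hsv(c,lo,hi,box);q,n,b=cen(m);print(nm,q.round(1),n,b,ray(c,q,z).round(4))
    if nm in("green","red"): r=cv2.minAreaRect(np.argwhere(m)[:,::-1].astype(np.float32));print(ray(c,cv2.boxPoints(r),z).round(3).tolist())
a=cv2.resize(c["im"][160:295,220:350],None,fx=5.5,fy=4.4*1,interpolation=2)
a=cv2.resize(c["im"][165:295,225:350],None,fx=4.6,fy=4.6,interpolation=2);cv2.imwrite("pics/plate0.png",a)
E
```

```text
plate corners [[0.634, 0.028], [0.646, -0.246], [0.348, -0.257], [0.338, 0.017]]
cover [288.71692607 262.06906615] 1028 (np.int64(271), np.int64(240), np.int64(305), np.int64(280)) [[ 0.40114891 -0.12020665]] [[ 0.40621987 -0.11859615]]
blue [315.1 209.2] 85 (np.int64(310), np.int64(203), np.int64(320), np.int64(215)) [[ 0.5321 -0.1911]]
yellow [272.8 230.7] 291 (np.int64(252), np.int64(189), np.int64(291), np.int64(266)) [[ 0.4779 -0.0826]]
green [126.8 177.4] 207 (np.int64(117), np.int64(171), np.int64(136), np.int64(183)) [[0.6319 0.2989]]
[[0.644, 0.326], [0.65, 0.276], [0.62, 0.272], [0.614, 0.321]]
red [131.2 228.2] 211 (np.int64(122), np.int64(222), np.int64(141), np.int64(234)) [[0.4966 0.2822]]
[[0.507, 0.31], [0.514, 0.26], [0.486, 0.255], [0.479, 0.305]]
knob [125.1 201.1] 87 (np.int64(119), np.int64(197), np.int64(131), np.int64(205)) [[0.5612 0.2895]]
```

View pics/plate0.png

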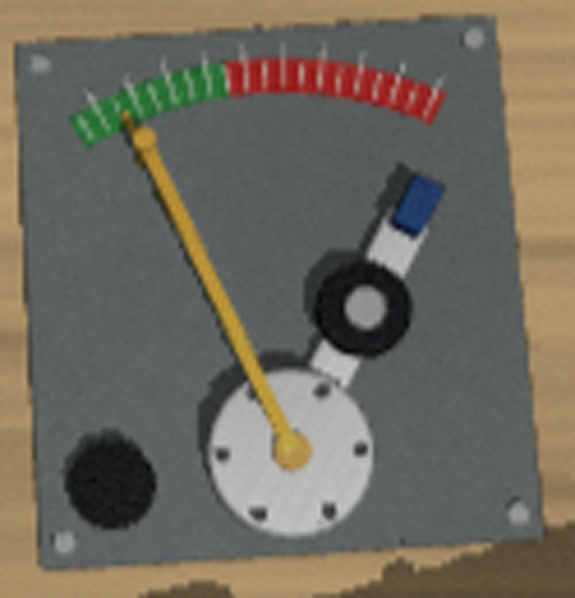

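The crop shows the needle deep in the green, the arm at rest, the pivot cap at crop (292,451) and the post top at (145,138). Next I'll compute the geometry and the first move.

```bash
cat >> h.py <<'E'
from scipy.spatial.transform import Rotation as Ro
def rel(xyz,yaw):
    s=ctrl.get_state();R=Ro.from_rotvec(s["tool_rot"]).as_matrix();p=s["position"]
    y0=np.degrees(np.arctan2(R[1,0],R[0,0]));dt=-((yaw-y0+180)%360-180)
    print("t",round(s["time"],2),"pos",p.round(4),"yaw x",y0.round(2),"tilt",(R[:,2]).round(3),"tool shift mm",(1e3*R.T@(np.array(xyz)-p)).round(1),"turn",round(dt,1),"F",s["ft_force"].round(2))
E
python3 - <<'E'
from h import *
c=dict(np.load("pics/top0.npz"));f=lambda u,v:(u/4.6+225-.4,v/4.6+165-.4)
piv=ray(c,f(291,452),.054)[0];post=ray(c,f(145,138),.072)[0];tip=ray(c,f(126,114),.018)[0];blk=ray(c,[315.1,209.2],.051)[0]
print("piv",piv)
for n,p in(("post",post),("tip",tip),("blk",blk)):
    d=p-piv;print(n,p.round(4),np.hypot(*d).round(4),np.degrees(np.arctan2(d[1],d[0])).round(2))
print("can",ray(c,(403,146),.17),"bin",ray(c,(400,245),.03))
d=post-piv;ph=np.arctan2(d[1],d[0])
er=np.array([np.cos(ph),np.sin(ph)]);et=np.array([-er[1],er[0]])
g=piv+er*.188+et*.035;print("goal",g,np.degrees(ph)+90)
rel([*g,.12],np.degrees(ph)+90)
E
```

```text
piv [ 0.39925973 -0.1180408 ]
post [ 0.5682 -0.0428] 0.1849 24.0
tip [ 0.5929 -0.0322] 0.2118 23.92
blk [ 0.5321 -0.1912] 0.1517 -28.82
can [[ 0.65768268 -0.38437318]] bin [[ 0.43984929 -0.40550405]]
goal [ 0.55676371 -0.00959037] 114.00358238875516
t 0.1 pos [ 0.1992 -0.6182  0.2216] yaw x 17.87 tilt [-0.001  0.002 -1.   ] tool shift mm [ 527.  -469.4  102.3] turn -96.1 F [ 0.58 -0.01 -1.32]
```

```bash
python3 -m handwheel '[[0.087,0.044,-0.039,0,0,0,0],[0.0,0.044,-0.039,0,0,0,0],[0.0,0.044,-0.039,0,0,0,0],[0.0,0.044,-0.039,0,0,0,0],[0.0,0.044,-0.039,0,0,0,0],[0.0,0.044,-0.039,0,0,0,0],[0.0,0.044,-0.039,0,0,0,0],[0.0,0.044,-0.039,0,0,0,0],[0.0,0.044,-0.039,0,0,0,0],[0.0,0.044,-0.039,0,0,0,0],[0.0,0.044,-0.039,0,0,0,0],[0.0,0.044,-0.039,0,0,0,0]]' 10
python3 -m handwheel '[[0,0,0,0.01,0,0,-10.6],[0,0,0,0.01,0,0,-10.6],[0,0,0,0.01,0,0,-10.6],[0,0,0,0.01,0,0,-10.6],[0,0,0,0.01,0,0,-10.6],[0,0,0,0.01,0,0,-10.6],[0,0,0,0.01,0,0,-10.6],[0,0,0,0.01,0,0,-10.6],[0,0,0,0.01,0,0,-10.6],[0,0,0,0,0,0,0],[0,0,0,0,0,0,0]]'
python3 -c "
from h import *
rel([.5568,-.0096,.034],114)"
```

```text
time: 1.6
position: [0.5589, -0.0099, 0.2224]
tool_rot: [3.103, 0.487, -0.0]
ft_force: [0.4, -1.1, -0.7]
grip_width: 0.005
grip_force: 0.0
time: 2.98
position: [0.5584, -0.0113, 0.1327]
tool_rot: [1.732, 2.621, 0.0]
ft_force: [-0.9, -0.1, 0.6]
grip_width: 0.005
grip_force: 0.0
t 2.98 pos [ 0.5584 -0.0113  0.1327] yaw x 113.08 tilt [ 0. -0. -1.] tool shift mm [ 2.2 -0.8 98.7] turn -0.9 F [-0.93 -0.08  0.58]
```

```bash
python3 -m handwheel '[[0,0.002,0,0.032,0,0,-0.9],[0,0,0,0.032,0,0,0],[0,0,0,0.032,0,0,0],[0,-0.004,0,0,0,0,0],[0,-0.004,0,0,0,0,0],[0,-0.004,0,0,0,0,0],[0,0,0,0,0,0,0]]'
python3 -m handwheel '[[0,-0.003,0,0,0,0,0],[0,-0.003,0,0,0,0,0],[0,-0.003,0,0,0,0,0],[0,0,0,0,0,0,0]]'
python3 - <<'E'
from h import *
rel([.5568,-.0096,.034],114)
c=grab("wrist");cv2.imwrite("pics/w1.png",c["im"])
E
```

```text
time: 3.85
position: [0.5634, -0.0211, 0.0376]
tool_rot: [1.708, 2.634, 0.001]
ft_force: [-0.0, -0.0, 0.5]
grip_width: 0.004
grip_force: 0.0
time: 4.35
position: [0.5662, -0.0288, 0.0365]
tool_rot: [1.707, 2.637, -0.0]
ft_force: [-0.4, 0.1, -0.1]
grip_width: 0.006
grip_force: 0.0
t 4.35 pos [ 0.5662 -0.0288  0.0365] yaw x 114.15 tilt [ 0. -0. -1.] tool shift mm [21.4 -0.8  2.5] turn 0.2 F [-0.37  0.1  -0.05]
```

View pics/w1.png

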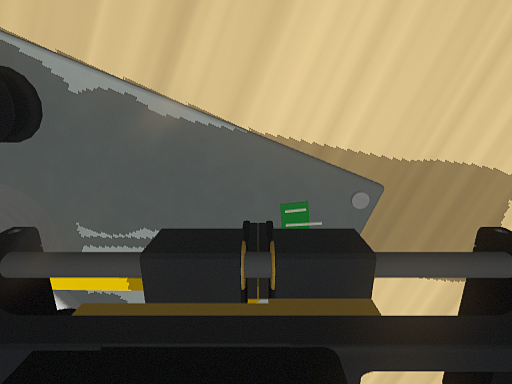

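The wrist view shows the closed fingers next to the post on its counterclockwise side, with the end of the green scale visible at (295,214). I'll start the clockwise arc.

```bash
python3 -m handwheel '[[0,-0.0099,0.0004,0,0,0,3],[0,-0.0099,0.0004,0,0,0,3],[0,-0.0099,0.0004,0,0,0,3],[0,-0.0099,0.0004,0,0,0,3],[0,-0.0099,0.0004,0,0,0,3],[0,-0.0099,0.0004,0,0,0,3],[0,-0.0099,0.0004,0,0,0,3],[0,-0.0099,0.0004,0,0,0,3],[0,-0.0099,0.0004,0,0,0,3],[0,-0.0099,0.0004,0,0,0,3],[0,-0.0099,0.0004,0,0,0,3],[0,0,0,0,0,0,0]]'
python3 - <<'E'
from h import *
a=np.radians(-23.95);er=np.array([np.cos(a),np.sin(a)]);et=np.array([-er[1],er[0]])
g=np.array([.3993,-.118])+er*.188+et*.0155
rel([*g,.034],90-23.95)
c=grab("top");np.savez("pics/top1.npz",**c);cv2.imwrite("pics/top1.png",cv2.resize(c["im"][150:295,205:350],None,fx=4,fy=4,interpolation=2))
E
```

```text
time: 5.9
position: [0.5872, -0.1357, 0.0365]
tool_rot: [2.388, 2.04, -0.002]
ft_force: [0.1, -0.6, 0.0]
grip_width: 0.006
grip_force: 0.0
t 5.9 pos [ 0.5872 -0.1357  0.0365] yaw x 81.02 tilt [-0.001 -0.001 -1.   ] tool shift mm [-45.5  -2.7   2.5] turn 15.0 F [ 0.09 -0.6   0.05]
```

View pics/top1.png

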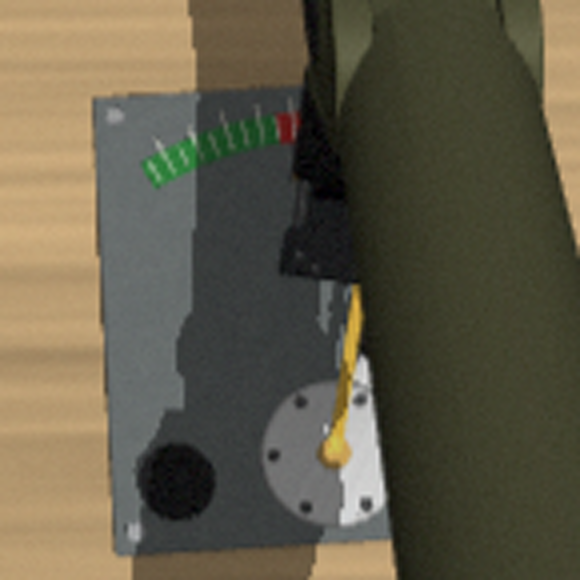

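The pointer is following the fingers: its bar now runs from (335,452) to (357,290). I'll continue slower, then creep.

```bash
python3 -m handwheel '[[0,-0.0066,0.0001,0,0,0,2],[0,-0.0066,0.0001,0,0,0,2],[0,-0.0066,0.0001,0,0,0,2],[0,-0.0066,0.0001,0,0,0,2],[0,-0.0033,0.0001,0,0,0,1],[0,-0.0033,0.0001,0,0,0,1],[0,-0.0033,0.0001,0,0,0,1],[0,0,0,0,0,0,0]]'
python3 - <<'E'
from h import *
a=np.radians(-23.95);er=np.array([np.cos(a),np.sin(a)]);et=np.array([-er[1],er[0]])
g=np.array([.3993,-.118])+er*.188+et*.0155
rel([*g,.034],90-23.95)
E
python3 -m handwheel '[[0,-0.0016,0,0,0,0,0.5],[0,-0.0016,0,0,0,0,0.5],[0,0,0,0,0,0,0]]'
python3 -m handwheel '[[0,-0.0016,0,0,0,0,0.5],[0,0,0,0,0,0,0]]'
```

```text
time: 6.95
position: [0.5796, -0.1698, 0.0365]
tool_rot: [2.571, 1.805, -0.001]
ft_force: [0.7, -0.4, -0.7]
grip_width: 0.006
grip_force: 0.1
t 6.95 pos [ 0.5796 -0.1698  0.0365] yaw x 70.13 tilt [-0. -0. -1.] tool shift mm [-10.4   1.5   2.5] turn 4.1 F [ 0.7  -0.43 -0.73]
time: 7.32
position: [0.5786, -0.1725, 0.0365]
tool_rot: [2.587, 1.783, -0.0]
ft_force: [-0.2, 1.1, -0.0]
grip_width: 0.004
grip_force: 0.3
time: 7.58
position: [0.578, -0.1741, 0.0365]
tool_rot: [2.594, 1.771, -0.0]
ft_force: [0.3, 0.6, 0.9]
grip_width: 0.005
grip_force: 0.3
```

```bash
python3 -m handwheel '[[0,-0.0016,0,0,0,0,0.5],[0,-0.0008,0,0,0,0,0.2],[0,0,0,0,0,0,0]]'
python3 -m handwheel '[[0,-0.001,0,0,0,0,0.3],[0,0,0,0,0,0,0]]'
python3 -m handwheel '[[0,-0.001,0,0,0,0,0.3],[0,0,0,0,0,0,0]]'
python3 -c "
from h import *
F=[]
rel([.5640,-.1800,.034],90-23.95)"
```

```text
time: 7.95
position: [0.5772, -0.1764, 0.0366]
tool_rot: [2.605, 1.756, -0.0]
ft_force: [0.2, -0.2, 0.7]
grip_width: 0.007
grip_force: 0.3
time: 8.2
position: [0.5769, -0.1772, 0.0366]
tool_rot: [2.61, 1.749, -0.0]
ft_force: [0.6, -0.1, 0.5]
grip_width: 0.005
grip_force: 0.3
time: 8.45
position: [0.5765, -0.1781, 0.0365]
tool_rot: [2.614, 1.742, -0.0]
ft_force: [1.4, 1.0, 0.8]
grip_width: 0.009
grip_force: 0.4
t 8.45 pos [ 0.5765 -0.1781  0.0365] yaw x 67.35 tilt [ 0. -0. -1.] tool shift mm [ -6.5 -10.8   2.5] turn 1.3 F [1.45 0.96 0.8 ]
```

```bash
python3 -m handwheel '[[0,-0.001,0,0,0,0,0.3],[0,0,0,0,0,0,0]]'
python3 -m handwheel '[[0,-0.001,0,0,0,0,0.3],[0,0,0,0,0,0,0]]' | grep -E "pos|ft"
python3 -m handwheel '[[0,0,0,0,0,0,0]]'| grep -E "pos|ft"
```

```text
time: 8.7
position: [0.5761, -0.1791, 0.0365]
tool_rot: [2.619, 1.735, -0.0]
ft_force: [0.7, 0.6, -0.6]
grip_width: 0.007
grip_force: 0.4
position: [0.576, -0.1794, 0.0366]
ft_force: [2.0, 2.0, -0.5]
position: [0.5759, -0.1794, 0.0366]
ft_force: [2.1, 2.6, -0.8]
```

```bash
python3 -m handwheel '[[0,-0.001,0,0,0,0,0],[0,0,0,0,0,0,0]]'| grep -E "pos|ft"
```

```text
position: [0.5759, -0.1795, 0.0366]
ft_force: [2.5, 4.8, -0.9]
```

```bash
python3 -m handwheel '[[0,0.003,0,0,0,0,0],[0,0.006,0,0,0,0,0],[0,0.01,0,0,0,0,0],[0,0,0,-0.03,0,0,0],[0,0,0,-0.03,0,0,0],[0,0,0,-0.03,0,0,0],[0,0,0,0,0,0,0]]'
python3 - <<'E'
from h import *
a=np.radians(-28.8);er=np.array([np.cos(a),np.sin(a)]);et=np.array([-er[1],er[0]])
g=np.array([.3993,-.118])+er*.153-et*.036
rel([*g,.034],61.2)
E
```

```text
time: 10.2
position: [0.5848, -0.1631, 0.1292]
tool_rot: [2.619, 1.727, 0.004]
ft_force: [-0.6, 0.3, -1.2]
grip_width: 0.006
grip_force: 0.0
t 10.2 pos [ 0.5848 -0.1631  0.1292] yaw x 66.79 tilt [ 0.005 -0.002 -1.   ] tool shift mm [-82.3 -39.9  95. ] turn 5.6 F [-0.6   0.28 -1.18]
```

```bash
python3 -m handwheel '[[0,-0.041,-0.02,0,0,0,0],[0,-0.041,-0.02,0,0,0,0],[0,0,0,0.03,0,0,5.6],[0,0,0,0.03,0,0,0],[0,0,0,0.03,0,0,0],[0,0,0,0.005,0,0,0],[0,0,0,0,0,0,0]]'
python3 - <<'E'
from h import *
a=np.radians(-28.8);er=np.array([np.cos(a),np.sin(a)]);et=np.array([-er[1],er[0]])
g=np.array([.3993,-.118])+er*.153-et*.0185
rel([*g,.034],61.2)
E
```

```text
time: 11.08
position: [0.5136, -0.2225, 0.0314]
tool_rot: [-2.704, -1.599, 0.001]
ft_force: [-0.7, -0.2, 0.6]
grip_width: 0.004
grip_force: 0.0
t 11.07 pos [ 0.5136 -0.2225  0.0314] yaw x 61.19 tilt [-0.001  0.    -1.   ] tool shift mm [18.   2.5 -2.6] turn -0.0 F [-0.65 -0.23  0.62]
```

Approach contact in small steps.

```bash
python3 -m handwheel '[[0,0.005,0.0025,0,0,0,0],[0,0.005,0,0,0,0,0],[0,0.003,0,0,0,0,0],[0,0,0,0,0,0,0]]'| grep -E "pos|ft"
python3 -m handwheel '[[0,0.002,0,0,0,0,0],[0,0,0,0,0,0,0]]'| grep -E "pos|ft"
python3 -m handwheel '[[0,0.0015,0,0,0,0,0],[0,0,0,0,0,0,0]]'| grep -E "pos|ft"
python3 -m handwheel '[[0,0.0015,0,0,0,0,0],[0,0,0,0,0,0,0]]'| grep -E "pos|ft"
```

```text
position: [0.5225, -0.2122, 0.0318]
ft_force: [-0.5, 1.0, 0.7]
position: [0.5231, -0.2108, 0.0316]
ft_force: [-0.3, -0.6, -0.7]
position: [0.5236, -0.2099, 0.0315]
ft_force: [-1.0, -0.4, -0.2]
position: [0.5239, -0.2095, 0.0315]
ft_force: [-3.1, -3.2, 1.4]
```

```bash
python3 -m handwheel '[[0,0.0027,0.0003,0,0,0,-1],[0,0.0027,0.0003,0,0,0,-1],[0,0.0053,0.0006,0,0,0,-2],[0,0.0053,0.0006,0,0,0,-2],[0,0.0053,0.0006,0,0,0,-2],[0,0,0,0,0,0,0]]'| grep -E "pos|ft|rot"
python3 -m handwheel '[[0,0.0053,0.0006,0,0,0,-2],[0,0.0053,0.0006,0,0,0,-2],[0,0.0053,0.0006,0,0,0,-2],[0,0.0053,0.0006,0,0,0,-2],[0,0,0,0,0,0,0]]'| grep -E "pos|ft|rot"
cat >> h.py <<'E'
def arm():
    s=ctrl.get_state();d=s["position"][:2]-np.array([.3993,-.118]);R=Ro.from_rotvec(s["tool_rot"]).as_matrix()
    a=np.arctan2(d[1],d[0]);r=np.hypot(*d)
    th=a+np.arcsin(.0202/r)+np.radians(28.8)
    print("t",round(s["time"],2),"theta",th.round(3),"r",(r**2-.0202**2)**.5,"yaw-arm deg",(np.degrees(np.arctan2(R[1,0],R[0,0])-th)-61.2).round(2),"Fx,Fy tool",(R.T@s["ft_force"]).round(1))
E
python3 -c "
from h import *
arm()"
```

```text
position: [0.5361, -0.1899, 0.0315]
tool_rot: [2.586, 1.784, -0.0]
ft_force: [-2.0, -4.0, 1.1]
position: [0.5445, -0.1711, 0.0315]
tool_rot: [2.455, 1.959, -0.001]
ft_force: [-2.6, -4.7, 0.9]
t 13.7 theta 0.283 r 0.15326516962152087 yaw-arm deg -0.24 Fx,Fy tool [-5.2 -1.5 -0.9]
```

```bash
python3 -m handwheel '[[0,0.0053,0.0006,0,0,0,-2],[0,0.0053,0.0006,0,0,0,-2],[0,0,0,0,0,0,0]]'| grep -E "ft"
python3 -c "
from h import *
arm()"
python3 -m handwheel '[[0,0.0027,0.0003,0,0,0,-1],[0,0.0018,0.0002,0,0,0,-0.7],[0,0,0,0,0,0,0]]'| grep -E "ft"
python3 -c "
from h import *
arm()"
```

```text
ft_force: [-3.3, -4.8, 0.9]
t 14.07 theta 0.35 r 0.15329827953515565 yaw-arm deg -0.1 Fx,Fy tool [-5.3 -2.6 -0.9]
ft_force: [-2.7, -5.6, 0.1]
t 14.45 theta 0.376 r 0.15333540419903022 yaw-arm deg 0.1 Fx,Fy tool [-5.9 -2.  -0.1]
```

```bash
python3 -m handwheel '[[0,0.0027,0.0003,0,0,0,-1],[0,0.0018,0.0002,0,0,0,-0.7],[0,0,0,0,0,0,0]]'| grep -E "ft"
python3 -c "
from h import *
arm()"
```

```text
ft_force: [-2.9, -5.8, 0.9]
t 14.82 theta 0.404 r 0.15333254295170762 yaw-arm deg 0.19 Fx,Fy tool [-6.  -2.4 -0.9]
```

```bash
python3 -m handwheel '[[0,0.0027,0.0003,0,0,0,-1],[0,0.0018,0.0002,0,0,0,-0.7],[0,0,0,0,0,0,0]]'| grep -E "ft"
python3 -c "
from h import *
arm()"
```

```text
ft_force: [-2.3, -6.2, 0.2]
t 15.2 theta 0.432 r 0.15336302528205473 yaw-arm deg 0.24 Fx,Fy tool [-6.3 -1.9 -0.2]
```

```bash
python3 -m handwheel '[[0,0.0027,0.0003,0,0,0,-1],[0,0.0018,0.0002,0,0,0,-0.7],[0,0,0,0,0,0,0]]'| grep -E "ft"
python3 -c "
from h import *
arm()"
```

```text
ft_force: [-1.6, -7.2, -0.4]
t 15.57 theta 0.461 r 0.1533528934433729 yaw-arm deg 0.3 Fx,Fy tool [-7.2 -1.4  0.5]
```

```bash
python3 -m handwheel '[[0,0.0027,0.0003,0,0,0,-1],[0,0.0018,0.0002,0,0,0,-0.7],[0,0,0,0,0,0,0]]'| grep -E "ft"
python3 -c "
from h import *
arm()"
```

```text
ft_force: [-2.2, -6.9, -0.2]
t 15.95 theta 0.489 r 0.15339817225989302 yaw-arm deg 0.37 Fx,Fy tool [-6.9 -2.1  0.2]
```

```bash
python3 -m handwheel '[[0,0.0027,0.0003,0,0,0,-1],[0,0.0018,0.0002,0,0,0,-0.7],[0,0,0,0,0,0,0]]'| grep -E "ft"
python3 -c "
from h import *
arm()"
```

```text
ft_force: [-1.7, -6.5, -0.6]
t 16.32 theta 0.518 r 0.15340660385216018 yaw-arm deg 0.43 Fx,Fy tool [-6.5 -1.9  0.6]
```

```bash
python3 -m handwheel '[[0,0.0027,0.0003,0,0,0,-1],[0,0.0018,0.0002,0,0,0,-0.7],[0,0,0,0,0,0,0]]'| grep -E "ft"
python3 -c "
from h import *
arm()"
```

```text
ft_force: [-1.4, -6.8, -0.5]
t 16.7 theta 0.546 r 0.15337932422007408 yaw-arm deg 0.49 Fx,Fy tool [-6.7 -1.8  0.5]
```

```bash
python3 -m handwheel '[[0,0.0027,0.0003,0,0,0,-1],[0,0.0018,0.0002,0,0,0,-0.7],[0,0,0,0,0,0,0]]'| grep -E "ft"
python3 -c "
from h import *
arm()"
```

```text
ft_force: [-1.0, -7.7, -1.0]
t 17.07 theta 0.575 r 0.15337938070526386 yaw-arm deg 0.54 Fx,Fy tool [-7.6 -1.7  1. ]
```

```bash
python3 -m handwheel '[[0,0.0027,0.0003,0,0,0,-1],[0,0.0018,0.0002,0,0,0,-0.7],[0,0,0,0,0,0,0]]'| grep -E "ft"
python3 -c "
from h import *
arm()"
```

```text
ft_force: [0.1, -8.2, -1.6]
t 17.45 theta 0.604 r 0.1533765595566497 yaw-arm deg 0.6 Fx,Fy tool [-8.1 -0.8  1.6]
```

```bash
python3 -m handwheel '[[0,0.0027,0.0003,0,0,0,-1],[0,0.0018,0.0002,0,0,0,-0.7],[0,0,0,0,0,0,0]]'| grep -E "ft"
python3 -c "
from h import *
arm()"
```

```text
ft_force: [0.2, -8.1, -1.7]
t 17.82 theta 0.632 r 0.15339850307918299 yaw-arm deg 0.68 Fx,Fy tool [-8.  -1.   1.7]
```

```bash
python3 -m handwheel '[[0,0.0027,0.0003,0,0,0,-1],[0,0.0018,0.0002,0,0,0,-0.7],[0,0,0,0,0,0,0]]'| grep -E "ft"
python3 -c "
from h import *
arm()"
```

```text
ft_force: [0.7, -8.0, -1.9]
t 18.2 theta 0.661 r 0.1534390714149751 yaw-arm deg 0.72 Fx,Fy tool [-8.  -0.7  1.9]
```

```bash
python3 -m handwheel '[[0,0.0027,0.0003,0,0,0,-1],[0,0.0018,0.0002,0,0,0,-0.7],[0,0,0,0,0,0,0]]'| grep -E "ft"
python3 -c "
from h import *
arm()"
```

```text
ft_force: [-0.1, -8.5, -1.5]
t 18.57 theta 0.689 r 0.15340659641493626 yaw-arm deg 0.78 Fx,Fy tool [-8.3 -1.8  1.6]
```

```bash
python3 -m handwheel '[[0,0.0027,0.0003,0,0,0,-1],[0,0.0018,0.0002,0,0,0,-0.7],[0,0,0,0,0,0,0]]'| grep -E "ft"
python3 -c "
from h import *
arm()"
```

```text
ft_force: [0.6, -10.7, -2.6]
t 18.95 theta 0.715 r 0.15341460842021676 yaw-arm deg 0.97 Fx,Fy tool [-10.6  -1.8   2.6]
```

```bash
python3 -m handwheel '[[0,0.002,0.0002,0,0,0,-0.6],[0,0,0,0,0,0,0]]'| grep -E "ft"
python3 -c "
from h import *
arm()"
```

```text
ft_force: [1.6, -10.3, -3.0]
t 19.2 theta 0.723 r 0.15341368583204693 yaw-arm deg 1.08 Fx,Fy tool [-10.4  -0.9   3. ]
```

```bash
python3 -m handwheel '[[0,0.002,0.0002,0,0,0,-0.4],[0,0,0,0,0,0,0],[0,0,0,0,0,0,0]]'| grep -E "ft"
python3 -c "
from h import *
arm()"
```

```text
ft_force: [1.8, -11.2, -3.7]
t 19.57 theta 0.731 r 0.1534102132108246 yaw-arm deg 0.98 Fx,Fy tool [-11.3  -1.    3.8]
```

```bash
python3 -m handwheel '[[0,0.002,0.0002,0,0,0,-0.4],[0,0,0,0,0,0,0],[0,0,0,0,0,0,0]]'| grep -E "ft"
python3 -c "
from h import *
arm()"
```

```text
ft_force: [2.8, -13.3, -4.3]
t 19.95 theta 0.74 r 0.15340600714823585 yaw-arm deg 0.89 Fx,Fy tool [-13.5  -0.6   4.3]
```

```bash
python3 -m handwheel '[[0,0.0022,0.0002,0,0,0,-0.4],[0,0,0,0,0,0,0],[0,0,0,0,0,0,0]]'| grep -E "ft"
python3 -c "
from h import *
arm()"
python3 -m handwheel '[[0,0,0,0,0,0,0],[0,0,0,0,0,0,0],[0,0,0,0,0,0,0]]'| grep -E "ft"
```

```text
ft_force: [3.7, -13.9, -3.6]
t 20.32 theta 0.749 r 0.1533479987255636 yaw-arm deg 0.75 Fx,Fy tool [-14.3   0.    3.7]
ft_force: [2.9, -13.7, -4.5]
```

```bash
python3 -m handwheel '[[0,0.0022,0.0002,0,0,0,-0.4],[0,0,0,0,0,0,0],[0,0,0,0,0,0,0]]'| grep -E "ft"
python3 -m handwheel '[[0,0,0,0,0,0,0],[0,0,0,0,0,0,0],[0,0,0,0,0,0,0],[0,0,0,0,0,0,0]]'| grep -E "ft"
python3 -c "
from h import *
arm()"
```

```text
ft_force: [4.2, -14.8, -5.1]
ft_force: [4.5, -16.1, -4.9]
t 21.57 theta 0.757 r 0.15328496073633427 yaw-arm deg 0.62 Fx,Fy tool [-16.6   0.1   5.1]
```

```bash
python3 -m handwheel '[[0,-0.0027,-0.0004,0,0,0,1],[0,-0.0053,-0.0008,0,0,0,2],[0,-0.0053,-0.0008,0,0,0,2],[0,-0.0053,-0.0008,0,0,0,2],[0,-0.0053,-0.0008,0,0,0,2],[0,-0.0053,-0.0008,0,0,0,2],[0,-0.0053,-0.0008,0,0,0,2],[0,-0.0053,-0.0008,0,0,0,2],[0,-0.0053,-0.0008,0,0,0,2],[0,-0.0053,-0.0008,0,0,0,2],[0,-0.0053,-0.0008,0,0,0,2],[0,0,0,0,0,0,0]]'| grep -E "ft"
python3 -c "
from h import *
arm()"
```

```text
ft_force: [1.6, -6.6, -3.0]
t 23.07 theta 0.424 r 0.15296445684402024 yaw-arm deg -1.12 Fx,Fy tool [-6.4  2.2  3.1]
```

```bash
python3 -m handwheel '[[0,-0.0053,-0.0008,0,0,0,2],[0,-0.0053,-0.0008,0,0,0,2],[0,-0.0053,-0.0008,0,0,0,2],[0,-0.0053,-0.0008,0,0,0,2],[0,-0.0053,-0.0008,0,0,0,2],[0,-0.0053,-0.0008,0,0,0,2],[0,-0.0053,-0.0008,0,0,0,2],[0,-0.0053,-0.0008,0,0,0,2],[0,-0.0027,-0.0004,0,0,0,1],[0,-0.0027,-0.0004,0,0,0,1],[0,-0.0027,-0.0004,0,0,0,1],[0,0,0,0,0,0,0]]'| grep -E "ft"
python3 -c "
from h import *
arm()"
```

```text
ft_force: [1.1, -5.0, -0.9]
t 24.57 theta 0.1 r 0.1514090312267589 yaw-arm deg -1.53 Fx,Fy tool [-4.1  3.1  0.9]
```

```bash
python3 -m handwheel '[[0,-0.002,-0.0003,0,0,0,0.6],[0,-0.002,-0.0003,0,0,0,0.6],[0,-0.002,-0.0003,0,0,0,0.6],[0,-0.002,-0.0003,0,0,0,0],[0,-0.002,0,0,0,0,0],[0,-0.002,0,0,0,0,0],[0,0,0,0,0,0,0]]'| grep -E "ft"
python3 -c "
from h import *
arm()"
```

```text
ft_force: [-0.3, -3.6, 1.5]
t 25.45 theta 0.021 r 0.14959260713264694 yaw-arm deg 1.23 Fx,Fy tool [-3.3  1.3 -1.5]
```

```bash
python3 -m handwheel '[[0,-0.0015,0,0,0,0,0],[0,-0.0015,0,0,0,0,0],[0,-0.0015,0,0,0,0,0],[0,-0.0015,0,0,0,0,0],[0,-0.0015,0,0,0,0,0],[0,-0.0015,0,0,0,0,0],[0,0,0,0,0,0,0]]'| grep -E "ft"
python3 -c "
from h import *
arm()"
python3 -m handwheel '[[0,-0.0015,0,0,0,0,0],[0,-0.0015,0,0,0,0,0],[0,-0.008,0,0,0,0,0],[0,-0.008,0,0,0,0,0],[0,0,0,-0.04,0,0,0],[0,0,0,-0.04,0,0,0],[0,0,0,-0.04,0,0,0],[0,0,0,0,0,0,0]]'
python3 -c "
from h import *
rel([.56,.2895,.1514],61.2)"
```

```text
ft_force: [-0.4, 0.1, -0.4]
t 26.32 theta -0.037 r 0.15121918631044823 yaw-arm deg 4.61 Fx,Fy tool [-0.1 -0.4  0.4]
time: 27.32
position: [0.5123, -0.2317, 0.1553]
tool_rot: [2.664, 1.653, 0.005]
ft_force: [0.1, -0.1, -0.2]
grip_width: 0.005
grip_force: 0.0
t 27.32 pos [ 0.5123 -0.2317  0.1553] yaw x 63.62 tilt [ 0.006 -0.004 -1.   ] tool shift mm [ 488.1 -188.9    2.1] turn 2.4 F [ 0.08 -0.07 -0.25]
```

```bash
python3 -c "
from h import *
rel([.5165,.284,.1553],97)"
```

```text
t 27.32 pos [ 0.5123 -0.2317  0.1553] yaw x 63.62 tilt [ 0.006 -0.004 -1.   ] tool shift mm [ 463.9 -225.4   -2. ] turn -33.4 F [ 0.08 -0.07 -0.25]
```

```bash
python3 -m handwheel '[[0,0.0464,-0.02254,0,0,0,0],[0,0.0464,-0.02254,0,0,0,0],[0,0.0464,-0.02254,0,0,0,0],[0,0.0464,-0.02254,0,0,0,0],[0,0.0464,-0.02254,0,0,0,0],[0,0.0464,-0.02254,0,0,0,0],[0,0.0464,-0.02254,0,0,0,0],[0,0.0464,-0.02254,0,0,0,0],[0,0.0464,-0.02254,0,0,0,0],[0,0.0464,-0.02254,0,0,0,0],[0,0,0,0,0,0,0]]' | grep pos
python3 -m handwheel '[[0,0,0,0,0,0,-8.4],[0,0,0,0,0,0,-8.4],[0,0,0,0,0,0,-8.4],[0,0,0,0,0,0,-8.4],[0,0,0,0,0,0,0]]'
python3 - <<'E'
from h import *
rel([.5165,.284,.032],97)
c=grab("top");np.savez("pics/top2.npz",**c);cv2.imwrite("pics/top2.png",cv2.resize(c["im"][160:300,100:350],None,fx=3.2,fy=3.2,interpolation=2))
E
```

```text
position: [0.5116, 0.2907, 0.1506]
time: 29.32
position: [0.5143, 0.2837, 0.1505]
tool_rot: [-2.08, -2.354, 0.003]
ft_force: [-0.4, 0.8, -0.1]
grip_width: 0.002
grip_force: 0.0
t 29.32 pos [0.5143 0.2837 0.1505] yaw x 97.07 tilt [-0.001 -0.001 -1.   ] tool shift mm [1.000e-01 2.400e+00 1.185e+02] turn 0.1 F [-0.4   0.85 -0.11]
```

View pics/top2.png

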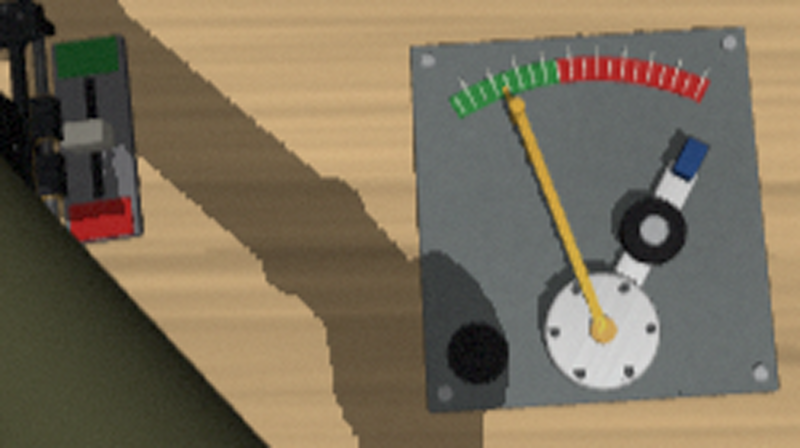

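The needle tip at (507,92) stands clearly in the green (border at 558), and the arm at (690,157) is back at rest. So the verdict is green, and I'll lower behind the slider on its red side.

```bash
python3 -m handwheel '[[0,0,0,0.04,0,0,0],[0,0,0,0.04,0,0,0],[0,0,0,0.038,0,0,0],[0,0,0,0,0,0,0]]' | grep -E "pos|ft"
python3 -m handwheel '[[0,0,0.01,0,0,0,0],[0,0,0.006,0,0,0,0],[0,0,0.006,0,0,0,0],[0,0,0.006,0,0,0,0],[0,0,0.006,0,0,0,0],[0,0,0.006,0,0,0,0],[0,0,0.006,0,0,0,0],[0,0,0.006,0,0,0,0],[0,0,0.005,0,0,0,0],[0,0,0,0,0,0,0]]' | grep -E "pos|ft"
```

```text
position: [0.512, 0.2835, 0.0306]
ft_force: [-0.4, 0.2, 0.5]
position: [0.5714, 0.2929, 0.0334]
ft_force: [0.3, -0.1, -0.3]
```

```bash
python3 -m handwheel '[[0,0,0.003,0,0,0,0],[0,0,0.003,0,0,0,0],[0,0,0.002,0,0,0,0],[0,0,0,0,0,0,0]]' | grep -E "pos|ft"
python3 -m handwheel '[[0,0,0.002,0,0,0,0],[0,0,0.002,0,0,0,0],[0,0,0,0,0,0,0]]' | grep -E "pos|ft"
python3 -m handwheel '[[0,0,0.001,0,0,0,0],[0,0,0.001,0,0,0,0],[0,0,0,0,0,0,0]]' | grep -E "pos|ft"
```

```text
position: [0.5788, 0.2938, 0.0334]
ft_force: [-0.9, 0.5, 0.2]
position: [0.5828, 0.2944, 0.0335]
ft_force: [-0.8, -0.4, -0.7]
position: [0.5846, 0.2946, 0.0335]
ft_force: [-0.7, 0.2, -1.1]
```

```bash
python3 -m handwheel '[[0,0,0.0015,0,0,0,0],[0,0,0.0015,0,0,0,0],[0,0,0,0,0,0,0]]' | grep -E "pos|ft"
python3 -m handwheel '[[0,0,0.0015,0,0,0,0],[0,0,0.0015,0,0,0,0],[0,0,0,0,0,0,0]]' | grep -E "pos|ft"
```

```text
position: [0.5878, 0.295, 0.0335]
ft_force: [-0.9, -0.4, -0.3]
position: [0.5901, 0.2953, 0.0335]
ft_force: [-2.8, -1.3, 1.4]
```

```bash
python3 -m handwheel '[[0,0,0.0015,0,0,0,0],[0,0,0.001,0,0,0,0],[0,0,0,0,0,0,0]]' | grep -E "pos|ft"
python3 -m handwheel '[[0,0,0.001,0,0,0,0],[0,0,0,0,0,0,0]]' | grep -E "pos|ft"
```

```text
position: [0.5902, 0.2953, 0.0335]
ft_force: [-9.2, -3.8, 5.7]
position: [0.5902, 0.2953, 0.0335]
ft_force: [-11.6, -3.7, 8.0]
```

Hard at the end stop. Back off, lift, move inward out of the camera's view and check.

```bash
python3 -m handwheel '[[0,0,-0.006,0,0,0,0],[0,0,-0.015,0,0,0,0],[0,0,0,-0.04,0,0,0],[0,0,0,-0.05,0,0,0],[0,0,0,-0.05,0,0,0],[0,0.06,0,0,0,0,0],[0,0.06,0,0,0,0,0],[0,0.06,0,0,0,0,0],[0,0,0,0,0,0,0]]' | grep -E "time|pos|ft"
python3 - <<'E'
from h import *
c=grab("top");cv2.imwrite("pics/top3.png",cv2.resize(c["im"][110:300,90:440],None,fx=2.2,fy=2.2,interpolation=2))
m=hsv(c,(0,0,150),(180,60,255),(112,170,145,222));q,n,b=cen(m);k=ray(c,q,.051)[0];print(q,n,b,k,(k-[.5643,.2906])@[.9925,.122])
E
```

```text
time: 34.88
position: [0.5457, 0.4795, 0.1736]
ft_force: [-0.1, 0.0, 0.0]h.py:12: RuntimeWarning: Mean of empty slice.
  def cen(m): v,u=np.nonzero(m);return np.array([u.mean(),v.mean()]),len(u),(u.min(),v.min(),u.max(),v.max())
  ret = ret.dtype.type(ret / rcount)
Traceback (most recent call last):
  File "h.py", line 12, in cen
    def cen(m): v,u=np.nonzero(m);return np.array([u.mean(),v.mean()]),len(u),(u.min(),v.min(),u.max(),v.max())
                                                                               ~~~~~^^
ValueError: zero-size array to reduction operation minimum which has no identity
```

View pics/top3.png

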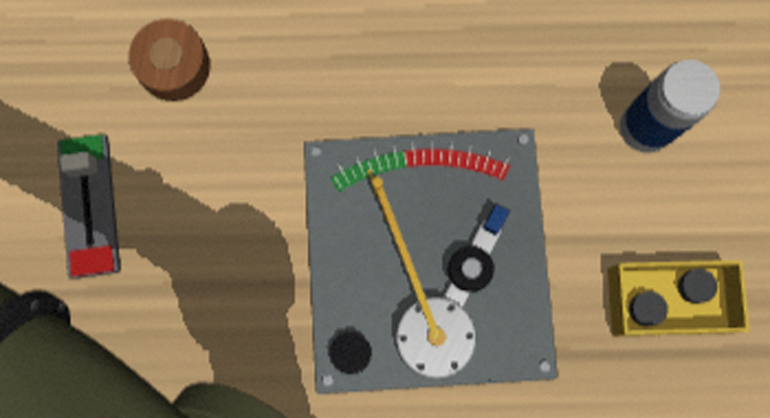

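The slider is at the green end (78,162). The pointer is in the green, the arm is at rest, and the bystanders haven't moved.

```bash
python3 -c "
from bench import ctrl
print(ctrl.close_job())"
```

```text
the job is handed in; nothing more can be done
None
```

The tensioner was pushed onto its stop at about 0.72 rad (peak reading 17 N) and eased back to rest; the pointer was left in the green, the slider is hard at its green end, and the job is handed in at about 35 s.

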